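# Move a cleaned brass bushing into the blue tray with spring tongs

## Robot

A 6-joint arm with a two-finger parallel gripper is mounted at the origin on the work surface; the furniture and walls round the work are solid. World frame = base frame: x ahead of the robot, y to its left, z up, the work surface at z = 0. Lengths are in m, angles in rad, forces in N, time in s.
With the tool pointing down it reaches from about 0.375 to 0.9 m from the base axis. Payload 3.1 kg.
Tool frame: the origin (TCP) lies between the finger pads; the fingertips stand 17 mm ahead of it and the grasp point (between the pads) lies 2 mm behind it (arm.tip_reach is the z of the fingertips in the tool frame, in m); z points along the fingers, y is the direction in which the jaws open and shut (so a half turn about z gives the same grasp; the last joint's range is limited). The gripper opens to 87 mm and grips with 3 to 60 N. Pads are 19 mm wide; open, the fingers measure 117 mm over their backs; the gripper's body (75 mm by 190 mm) begins 51 mm behind the grasp point.
Start: joints at [0.963, 0.527, 1.433, -0, 1.181, -0.178], TCP at [0.26, 0.568, 0.24] pointing down, gripper open.
Joint ranges: [-3.08, 3.08], [-0.75, 2.2], [0.22, 2.44], [-1.43, 4.57], [0, 2.65], [-2.85, 2.85]. Speed limits (rad/s): [2.79, 2.79, 3.14, 3.14, 3.14, 3.14].

## Interface

Orientations are given as [roll, pitch, yaw] about the fixed x, y, z axes, in that order (R = Rz(yaw) Ry(pitch) Rx(roll)).
In Python, from rig import arm gives the robot as it stands. The module is installed in compiled form; this text tells all that it offers.
- The arm moves only by the tool step_arm, never from a script. Its argument "deltas" is a list of rows, each an object with "linear": the shift along the tool's x, y, z in units of 50 mm (1.0 is 50 mm), a list of three; "rotation": the turn, a rotation vector about the tool's x, y, z in units of 10 degrees (1.0 is 10 degrees), a list of three. A call has 1 to 8 rows; each row is the pose to reach, as a shift and turn from the pose commanded when the call began, along the tool's axes at that moment; what a row does not reach only later rows make up. A row lasts 1/8 s, in which the tool goes at most 62.5 mm and 10.7 degrees, less where a joint would pass 70% of its speed; a pose out of reach is approached as far as the arm can. A call with a gripper value outside its range is refused whole. "claw" is the closure, from 0 (fully open) to 1 (shut), set as the call begins (left out, the last holds). The fingers move at their own pace and stop on an object; "newtons" is the grip in N (left out, the last holds). Time passes only in rows, so rows that repeat a pose let the fingers close. It gives the time, the measured TCP pose, the force and the opening at its end, in the units of the state.
- arm.get_state(): the state, without advancing time (a new reading comes with each control period).
- arm.get_image(name): name is "side" or "top"; returns a dict with "color" (400x640x3 uint8, red, green, blue), "fx", "fy", "cx", "cy" (pixels), "R" (3x3) and "t" (3): a world point X has camera coordinates R X + t. Camera axes: x right, y down, z forward; pixel columns grow to the right and rows downward; lengths in m; the calibration is good to about 2 mm. A picture is of the moment at which its call begins. There is no depth.
- arm.hand_in(): hands the job in, once; it reports no verdict.
The state is a dict: "clock": time; "joint_positions": joint angles; "qd": joint speeds; "joint_efforts": joint torques, N m; "eef_pos": TCP position; "tcp_rot": TCP orientation; "ft_force": force on the tool from outside, world axes, zero at the start; "moment": the same for the moment, N m; "opening": opening from 0.0 (shut) to 1.0 (fully open).
Only numpy, scipy, OpenCV 4.12 (cv2) and the standard library are available. Lean on these libraries where they do the work, as an engineer would, in place of code of your own. Each camera call takes 0.05 s, during which the arm holds its last target. There are 200 camera calls.

## Task

The brass bushing has been degreased and must not be touched by the gripper: take the spring tongs out of their green stand, pick the brass bushing off the black mat with them, and stand it upright in the blue tray, lowering it to the tray's floor before you let go. Then put the tongs back upright in their stand, tips down, and let go of them. Leave the steel bushing standing where it is.

Things in the scene. Friction and masses are not known exactly. Their poses are not given: they have to be found in the camera images.
- tongs_grip (a point): spring tongs, tips down in the green stand. Point midway between their two orange grips, 84 mm above the tips; z up to the head, grips squeeze along y. Grips: round bars 12 mm thick, 24 mm long along x; 48 mm over their outsides when open, 42 mm with the tips on a bushing, 36 mm with the tips together. Below the grips the arms stay narrower for 45 mm; the dark head ends 47 mm above this point
- tongs_tips (a point): floor level midway between the tongs' tips, 84 mm below tongs_grip. Black rubber tip faces, 14 mm wide (x), from this level to 22 mm above it. Open: 36 mm apart inside, 49 mm over the outsides (y). Tongs: about 90 g, 131 mm tall, steel arms 14 mm wide
- tongs_left (a joint): how far each arm has swung shut, rad: 0 sprung open, 0.08 tips on a bushing, 0.16 tips together; both move alike. They spring open by themselves: closing starts at about 5 N on each grip, tips reach a bushing at about 7 N. So 3 to 4 N (or 46 to 47 mm over the grips) carries them open, 15 to 25 N holds a bushing firmly (each tip presses a third of what exceeds 7 N)
- stand_floor (a point): green tongs stand, 52 mm tall, on a dark 90 x 110 mm plate, fixed to the bench. Point: centre of the floor of its slot, 6 mm above the bench. The slot is 18 mm (x) by 54 mm (y) inside, 34 mm deep; above it two lips flare outwards in x to a mouth about 35 mm wide. The tongs stand on this floor with their y axis along the slot's y axis
- brass_center (a point): brass-yellow flanged bushing, 28 mm tall, standing on its flange on the black mat; body 18 mm across, the flange at the foot 24 mm across and 4 mm thick, 30 to 65 g. This point is its centre, 14 mm above its underside; its z axis is the bushing's axis
- steel_center (a point): grey steel bushing of the same shape and size, about 70 mm from the brass one on the mat; this point is its centre, 14 mm above its underside. To be left alone
- mat: black rubber mat 90 x 130 x 4 mm (x, y, z), fixed; origin at the centre of its underside on the bench. It lies in the far bay of the wooden drawer frame on the left of the bench, whose rails stand 99 mm high: the near rail of this bay runs along y at x = 0.45 to 0.47 m, the right rail along x at y = 0.04 to 0.06 m
- blue_tray_floor (a point): open blue plastic tray 110 x 110 mm, 22 mm tall, walls 4 mm, fixed to the bench, with a small lip on two sides; this point is the centre of its inner floor, 4 mm above the bench, axes along its sides; inside it is 102 x 102 mm
- grey_tray_floor (a point): grey tray of the same shape and size, not to be used; this point is the centre of its inner floor. One tray lies right of the wooden frame, the other in the frame's near bay, so things are carried across its 99 mm high rails

How it is judged:
By the outcome, as a careful person would: the job done as asked, in the order asked, and still so for the second after the job is handed in, with the robot touching nothing.
It also fails if it takes over 61 s, if anything falls off the work surface, if the arm or the gripper's body presses on something with over 40 N, if the wrist force passes 120 N, or if a joint passes its speed limit or range.

## Working session

There is one attempt and no reset: what is moved stays moved. The work goes in short steps, Python scripts to look and compute and a tool call to move; the robot and the scene stay as the last step left them, time stands still between calls to the robot, and variables do not carry over. Pictures are saved under pics/ and viewed, about 8 in all and at most 12, crops included, and the job is handed in when it is done.

Besides the shell and the picture viewer there is one more tool, called after "Emit:" by a JSON object that holds its "api" and its "payload". step_arm: Moves the arm, as the interface text tells. Its arguments: {"type":"object","properties":{"deltas":{"type":"array","items":{"type":"object","properties":{"linear":{"type":"array","items":{"type":"number"}},"rotation":{"type":"array","items":{"type":"number"}}}}},"claw":{"type":"number"},"newtons":{"type":"number"}},"required":["deltas"]}

```bash
mkdir -p pics; cat > h.py <<'E'
import numpy as np, cv2, pickle
from rig import arm
def snap(n,tag):
    d=arm.get_image(n); cv2.imwrite(f'pics/{tag}.png',d['color'][:,:,::-1]); pickle.dump(d,open(f'pics/{tag}.pkl','wb')); return d
def ray(d,u,v):
    R=np.array(d['R']);t=np.array(d['t'])
    return -R.T@t, R.T@np.array([(u-d['cx'])/d['fx'],(v-d['cy'])/d['fy'],1])
def atz(d,u,v,z):
    c,r=ray(d,u,v); return c+r*(z-c[2])/r[2]
def proj(d,X):
    p=np.array(d['R'])@np.array(X)+np.array(d['t']); return np.array([d['fx']*p[0]/p[2]+d['cx'],d['fy']*p[1]/p[2]+d['cy']])
def tri(l):
    A=np.zeros((3,3));b=np.zeros(3)
    for d,u,v in l:
        c,r=ray(d,u,v);r/=np.linalg.norm(r);P=np.eye(3)-np.outer(r,r);A+=P;b+=P@c
    X=np.linalg.solve(A,b); return X,[proj(d,X)-[u,v] for d,u,v in l]
E
python3 - <<'E'
from h import *
for n in ('side','top'):
    d=snap(n,n+'0'); print(n,d['fx'],d['cx'],d['cy'],np.array(d['R']).round(3).tolist(),ray(d,0,0)[0])
s=arm.get_state()
print({k:np.round(v,3) for k,v in s.items()},arm.tip_reach)
E
```

```text
side 373.4030945563434 315.79691039595474 192.24803763163774 [[-0.965, -0.261, -0.015], [-0.086, 0.371, -0.925], [0.247, -0.891, -0.38]] [0.27786081 0.78749887 0.4297248 ]
top 474.4643501540245 323.3400279266446 191.52113447715624 [[0.03, -1.0, 0.005], [-0.994, -0.031, -0.109], [0.109, -0.001, -0.994]] [ 0.37590074 -0.00196815  1.25452417]
{'clock': np.float64(0.1), 'joint_positions': array([ 0.962,  0.528,  1.434,  0.   ,  1.181, -0.178]), 'qd': array([-0.001, -0.002, -0.003,  0.   ,  0.002, -0.   ]), 'joint_efforts': array([ -0.   , -44.099, -17.715,   0.063,   0.053,  -0.   ]), 'eef_pos': array([0.26 , 0.568, 0.239]), 'tcp_rot': array([-3.14 , -0.   ,  2.712]), 'ft_force': array([ 0.627, -0.419,  0.298]), 'moment': array([-0.015, -0.05 , -0.019]), 'opening': np.float64(0.999)} 0.017
```

View pics/side0.png

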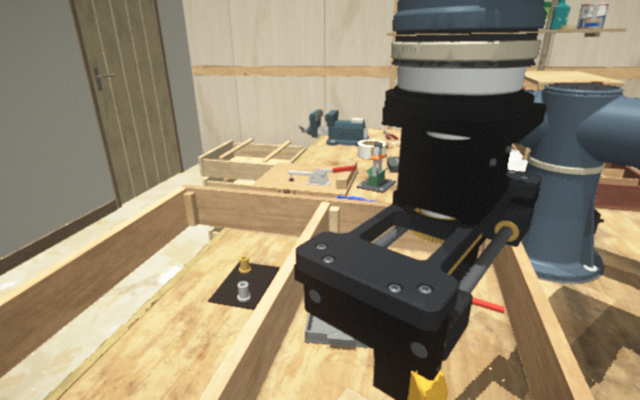

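View pics/top0.png

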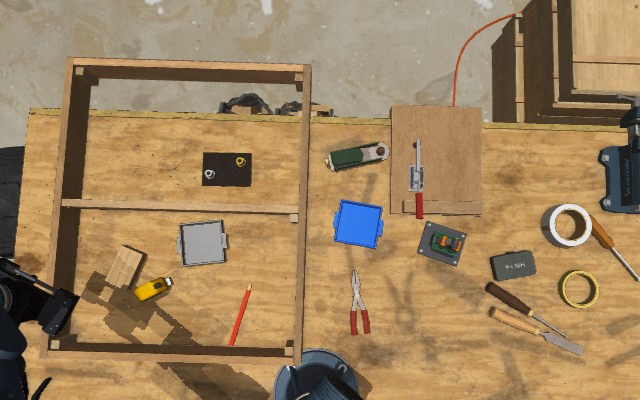

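Side view: brass bushing about (245,265), steel (243,290), tongs in the stand about (377,165). Top view: brass (240,162), steel (209,174), blue tray (358,224), stand (441,243). Next I'll enlarge these in one composite.

```bash
python3 - <<'E'
from h import *
a=cv2.imread('pics/side0.png');b=cv2.imread('pics/top0.png')
def crop(im,x,y,w,h): 
    return cv2.resize(im[y:y+h,x:x+w],(400,300),interpolation=cv2.INTER_CUBIC)
# 80x60 crops scale 5 ; 
g=np.vstack([np.hstack([crop(a,340,135,80,60),crop(b,401,213,80,60)]),np.hstack([crop(a,205,250,80,60),crop(b,190,140,80,60)])])
cv2.imwrite('pics/comp.png',g)
d=pickle.load(open('pics/top0.pkl','rb'))
c=b[190:260,325:392].astype(int); m=((c[:,:,0]>150)&(c[:,:,2]<90)).astype(np.uint8)
ys,xs=np.nonzero(m); r=cv2.minAreaRect(np.float32(np.c_[xs+325,ys+190])); print(r)
bx=cv2.boxPoints(r); print([atz(d,*p,0.022).round(4).tolist() for p in bx])
print('tray',atz(d,*r[0],0.02))
# stand plate dark
c=b[213:273,401:481]
hsv=cv2.cvtColor(c,cv2.COLOR_BGR2HSV); m=((hsv[:,:,1]<75)&(hsv[:,:,2]<150)).astype(np.uint8)
m=cv2.morphologyEx(m,cv2.MORPH_OPEN,np.ones((3,3)))
n,l,st,_=cv2.connectedComponentsWithStats(m); i=1+st[1:,4].argmax(); ys,xs=np.nonzero(l==i)
r=cv2.minAreaRect(np.float32(np.c_[xs+401,ys+213])); print(r); bx=cv2.boxPoints(r)
print([atz(d,*p,0.006).round(4).tolist() for p in bx])
E
```

```text
((357.8919982910156, 223.34400939941406), (48.925167083740234, 42.03807830810547), 10.304845809936523)
[[0.3866, -0.0247, 0.022], [0.4946, -0.0412, 0.022], [0.4755, -0.1672, 0.022], [0.3679, -0.1495, 0.022]]
tray [ 0.43100136 -0.095842    0.02      ]
((441.2500305175781, 243.25), (42.37451934814453, 33.836368560791016), 18.43494987487793)
[[0.3599, -0.2499, 0.006], [0.4446, -0.2773, 0.006], [0.4127, -0.3831, 0.006], [0.3284, -0.355, 0.006]]
```

View pics/comp.png

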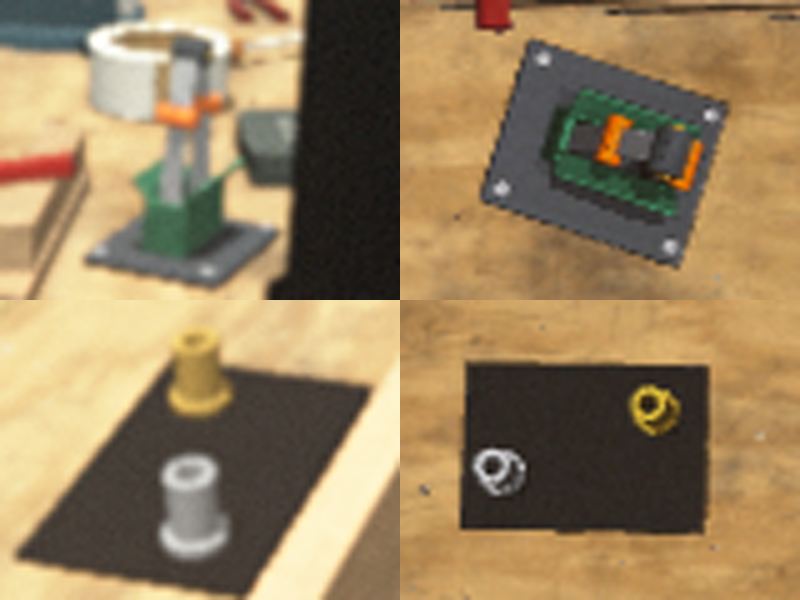

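Composite: the side crop shows the tongs in the stand (head about (377,144), grips about (378,156)). The bushing hole centres are at about (244,258) brass and (242,283) steel. In the top crop, the brass hole is at about (240,160) and the head at about (456,243). Now I'll measure all of these.

```bash
python3 - <<'E'
from h import *
S=pickle.load(open('pics/side0.pkl','rb'));T=pickle.load(open('pics/top0.pkl','rb'))
f=lambda X,Y,x0,y0:((X+.5)/5-.5+x0,(Y+.5)/5-.5+y0)
s1=lambda X,Y:(S,*f(X,Y,340,135)); t1=lambda X,Y:(T,*f(X-400,Y,401,213))
s2=lambda X,Y:(S,*f(X,Y-300,205,250)); t2=lambda X,Y:(T,*f(X-400,Y-300,190,140))
for n,l in dict(brass=[s2(195,342),t2(652,404)],steel=[s2(190,473),t2(493,466)],head=[s1(191,47),t1(676,152)]).items():
    X,e=tri(l);print(n,X.round(4),np.round(e,1).tolist())
# masks
def comp(d,x,y,w,h,lo,hi):
    m=cv2.inRange(cv2.cvtColor(d['color'],cv2.COLOR_RGB2HSV),lo,hi)
    ys,xs=np.nonzero(m[y:y+h,x:x+w]);return xs+x,ys+y
for d,bx,n in((S,(365,145,30,25),'side'),(T,(401,213,80,60),'top')):
    xs,ys=comp(d,*bx,(3,190,150),(15,255,255)) 
    print(n,'orange',len(xs),xs.min(),xs.max(),ys.min(),ys.max())
    m=np.zeros((400,640),np.uint8);m[ys,xs]=1
    k,_,st,ce=cv2.connectedComponentsWithStats(m);print(ce[1:].round(1).tolist(),st[1:,4].tolist())
    if n=='top':print([atz(T,*c,.09).round(4).tolist() for c in ce[1:]])
# silhouette fit of bushing (model disc stacks) in both views
th=np.linspace(0,2*np.pi,40)
def sil(d,x,y,z0):
    m=np.zeros((400*4,640*4),np.uint8)
    for r,a,b in((.012,0,.004),(.009,.004,.028)):
        P=np.array([proj(d,(x+r*np.cos(t),y+r*np.sin(t),z0+z)) for t in th for z in(a,b)])
        cv2.fillConvexPoly(m,cv2.convexHull(np.int32(P*4+2)),1)
    return cv2.resize(m.astype(np.float32),(640,400),interpolation=cv2.INTER_AREA)
from scipy.optimize import minimize
mk={}
for n,d,(x,y,w,h) in(('S',S,(230,250,30,30)),('T',T,(230,150,25,25))):
    m=np.zeros((400,640),np.float32);c=d['color'].astype(int)
    q=((c[:,:,0]-c[:,:,2])>45)
    if n=='S': q[:, :]&=True
    m[y:y+h,x:x+w]=q[y:y+h,x:x+w];mk[n]=m
# side: wood behind brass top excluded by saturation check -> top only for fit
print('T mask',mk['T'].sum())
for z0 in(.004,):
    g=min(((np.abs(sil(T,x,y,z0)-mk['T']).sum(),x,y) for x in np.arange(.535,.575,.001) for y in np.arange(.15,.2,.001)));print('brass fit',z0,g)
    print('side pred',proj(S,(g[1],g[2],.032)), 'vs',s2(195,342)[1:])
# mat
c=T['color'][140:200,190:270].max(2);ys,xs=np.nonzero(c<70);r=cv2.minAreaRect(np.float32(np.c_[xs+190,ys+140]));print('mat',r,atz(T,*r[0],.004))
E
```

```text
brass [0.5854 0.2164 0.0319] [[0.2, 0.0], [-0.1, -0.2]]
steel [0.5497 0.2969 0.0333] [[0.0, 0.0], [-0.0, -0.0]]
head [ 0.3873 -0.3185  0.1334] [[0.2, 0.0], [-0.0, -0.2]]
side orange 1 382 382 156 156
[[382.0, 156.0]] [1]
top orange 31 441 461 236 250
[[442.2, 239.8], [446.0, 237.5], [444.0, 241.5], [458.9, 246.5], [443.7, 244.7], [455.0, 249.0]] [12, 2, 2, 11, 3, 1]
[[0.3941, -0.2976, 0.09], [0.3999, -0.3068, 0.09], [0.39, -0.3019, 0.09], [0.3788, -0.3384, 0.09], [0.3823, -0.3011, 0.09], [0.3726, -0.3288, 0.09]]
T mask 217.0
brass fit 0.004 (np.float32(223.125), np.float64(0.5650000000000001), np.float64(0.18400000000000002))
side pred [259.92505484 250.86941245] vs (243.6, 258.0)
mat ((226.0, 169.5), (33.0, 48.0), 90.0) [0.56413729 0.25726496 0.004     ]
```

```bash
cat >> h.py <<'E'
th=np.linspace(0,2*np.pi,30,endpoint=False)
def hull(d,parts):
    m=np.zeros((1600,2560),np.uint8)
    for P in parts:
        p=np.array([proj(d,q) for q in P]); cv2.fillConvexPoly(m,cv2.convexHull(np.int32(np.round(p*4+1.5))),1)
    return cv2.resize(m.astype(np.float32),(640,400),interpolation=cv2.INTER_AREA)
def bush(x,y,z0): return [[(x+r*np.cos(t),y+r*np.sin(t),z0+z) for t in th for z in(a,b)] for r,a,b in((.012,0,.004),(.009,.004,.028))]
def edgefit(d,model,p0,steps,box):
    """maximise colour contrast inside/outside of silhouette (LDA-free: mean diff between in and thin ring)"""
    from scipy.optimize import minimize
    x,y,w,h=box; I=d['color'][y:y+h,x:x+w].astype(float)
    def f(p):
        m=hull(d,model(*p))[y:y+h,x:x+w]; r=np.clip(cv2.GaussianBlur(cv2.dilate(m,np.ones((5,5))),(0,0),.5)-m,0,1)
        a=(I*m[...,None]).sum((0,1))/m.sum(); b=(I*r[...,None]).sum((0,1))/r.sum()
        va=(((I-a)**2).sum(2)*m).sum()/m.sum(); vb=(((I-b)**2).sum(2)*r).sum()/r.sum()
        return -((a-b)**2).sum()/(va+vb+50)
    s=np.vstack([p0]+[np.array(p0)+np.eye(len(p0))[i]*steps[i] for i in range(len(p0))])
    q=minimize(f,p0,method='Nelder-Mead',options=dict(initial_simplex=s,xatol=1e-4,fatol=1e-3)); return q.x,q.fun
E
python3 - <<'E'
from h import *
S=pickle.load(open('pics/side0.pkl','rb'));T=pickle.load(open('pics/top0.pkl','rb'))
for n,p in(('brass',(.585,.216)),('steel',(.55,.297))):
    for k,d in(('top',T),('side',S)):
        u,v=proj(d,(*p,.016)).astype(int)
        print(n,k,edgefit(d,lambda x,y:bush(x,y,.004),p,(.003,.003),(u-25,v-25,50,50)))
def rect(x,y,yaw,a,b,z):
    c,s=np.cos(yaw),np.sin(yaw); return [[(x+c*i*a/2-s*j*b/2,y+s*i*a/2+c*j*b/2,z) for i in(-1,1) for j in(-1,1)]]
print('plate',edgefit(T,lambda x,y,w:rect(x,y,w,.09,.11,.006),(.3864,-.3163,-.3),(.003,.003,.05),(401,213,80,60)))
print('tray',edgefit(T,lambda x,y,w:rect(x,y,w,.11,.11,.022),(.431,-.096,-.16),(.003,.003,.05),(320,185,80,80)))
print('mat',edgefit(T,lambda x,y,w:rect(x,y,w,.09,.13,.004),(.564,.257,0),(.003,.003,.05),(190,140,80,60)))
E
```

```text
brass top (array([0.58600644, 0.21919084]), np.float64(-1.7129104556397947))
brass side (array([0.5865271, 0.2157821]), np.float64(-0.11380425900625721))
steel top (array([0.55051208, 0.29912376]), np.float64(-1.721707966490559))
steel side (array([0.55190887, 0.29386469]), np.float64(-5.138493303322166))
plate (array([ 0.38666893, -0.31594938, -0.29142514]), np.float64(-3.2441052135863555))
tray (array([ 0.43073077, -0.09552677, -0.15145195]), np.float64(-2.553129322449222))
mat (array([0.56534768, 0.25587594, 0.00970575]), np.float64(-6.680426648851851))
```

```bash
cat >> h.py <<'E'
def rel(p0,yaw0,pts):
    """world points -> tool-axis units of 50 mm from commanded p0,yaw0 (tool down)"""
    R=np.array([[np.cos(yaw0),np.sin(yaw0),0],[np.sin(yaw0),-np.cos(yaw0),0],[0,0,-1]])
    for p in pts: print(np.round(R.T@(np.array(p)-p0)/.05,2).tolist())
def interp(a,b,n): return [np.array(a)+(np.array(b)-a)*k/n for k in range(1,n+1)]
E
python3 - <<'E'
from h import *
a=[.26,.568,.24]
rel(a,2.712,interp(a,[.44,.40,.24],6)+interp([.44,.4,.24],[.5,.2,.24],5)+interp([.5,.2,.24],[.47,-.1,.24],7)+interp([.47,-.1,.24],[.387,-.316,.24],6))
E
```

```text
[-0.78, -0.26, 0.0]
[-1.56, -0.52, 0.0]
[-2.34, -0.78, 0.0]
[-3.11, -1.04, 0.0]
[-3.89, -1.3, 0.0]
[-4.67, -1.56, 0.0]
[-5.22, -2.18, 0.0]
[-5.78, -2.81, 0.0]
[-6.33, -3.44, 0.0]
[-6.88, -4.06, 0.0]
[-7.43, -4.69, 0.0]
[-7.71, -5.51, 0.0]
[-7.99, -6.32, 0.0]
[-8.27, -7.14, 0.0]
[-8.55, -7.95, 0.0]
[-8.82, -8.77, 0.0]
[-9.1, -9.58, 0.0]
[-9.38, -10.4, 0.0]
[-9.43, -11.17, 0.0]
[-9.48, -11.94, 0.0]
[-9.53, -12.71, 0.0]
[-9.58, -13.48, 0.0]
[-9.62, -14.25, 0.0]
[-9.67, -15.02, 0.0]
```

Emit:
{"api": "step_arm", "payload": {"deltas": [{"linear": [-0.5,-0.2,0],"rotation": [0,0,0]},{"linear": [-1.3,-0.4,0],"rotation": [0,0,0]},{"linear": [-2.1,-0.7,0],"rotation": [0,0,0]},{"linear": [-2.9,-1.0,0],"rotation": [0,0,0]},{"linear": [-3.7,-1.3,0],"rotation": [0,0,0]},{"linear": [-4.5,-1.6,0],"rotation": [0,0,0]},{"linear": [-5.2,-2.2,0],"rotation": [0,0,0]},{"linear": [-5.8,-2.8,0],"rotation": [0,0,0]}], "claw": 0}}

```text
clock: 1.1
eef_pos: [0.4663, 0.3185, 0.2391]
tcp_rot: [-3.141, -0.0, 2.712]
ft_force: [0.5, 0.5, 0.2]
opening: 1.002
```

Emit:
{"api": "step_arm", "payload": {"deltas": [{"linear": [-0.5,-0.6,0],"rotation": [0,0,0]},{"linear": [-1.1,-1.2,0],"rotation": [0,0,0]},{"linear": [-1.6,-1.9,0],"rotation": [0,0,0]},{"linear": [-1.9,-2.7,0],"rotation": [0,0,0]},{"linear": [-2.2,-3.5,0],"rotation": [0,0,0]},{"linear": [-2.5,-4.3,0],"rotation": [0,0,0]},{"linear": [-2.8,-5.2,0],"rotation": [0,0,0]}]}}

```text
clock: 1.98
eef_pos: [0.4843, 0.0241, 0.2393]
tcp_rot: [-3.142, -0.0, 2.712]
ft_force: [0.7, -0.7, -0.3]
opening: 1.002
```

Emit:
{"api": "step_arm", "payload": {"deltas": [{"linear": [-0.3,-0.8,0],"rotation": [0,0,-0.1]},{"linear": [-0.6,-1.8,0],"rotation": [0,0,-0.2]},{"linear": [-0.8,-2.8,0],"rotation": [0,0,-0.4]},{"linear": [-0.9,-3.8,0],"rotation": [0,0,-0.5]},{"linear": [-1.0,-4.8,0],"rotation": [0,0,-0.6]},{"linear": [-1.1,-5.8,0],"rotation": [0,0,-0.7]},{"linear": [-1.1,-6.6,0],"rotation": [0,0,-0.8]},{"linear": [-1.1,-7.0,0],"rotation": [0,0,-0.8]}]}}

```text
clock: 2.98
eef_pos: [0.3879, -0.3173, 0.2393]
tcp_rot: [3.141, -0.0, 2.849]
ft_force: [1.4, -0.5, -0.7]
opening: 1.0
```

```bash
python3 - <<'E'
from h import *
d=snap('side','side1'); im=cv2.imread('pics/side1.png')
for X in [(.3867,-.316,.09),(.3867,-.316,.137),(.3867,-.316,.006)]: print(proj(d,X).round(1))
cv2.imwrite('pics/c1.png',cv2.resize(im[100:190,320:440],(800,600),interpolation=cv2.INTER_CUBIC))
E
```

```text
[377.4 158.1]
[378.2 143. ]
[376.1 183.7]
```

View pics/c1.png

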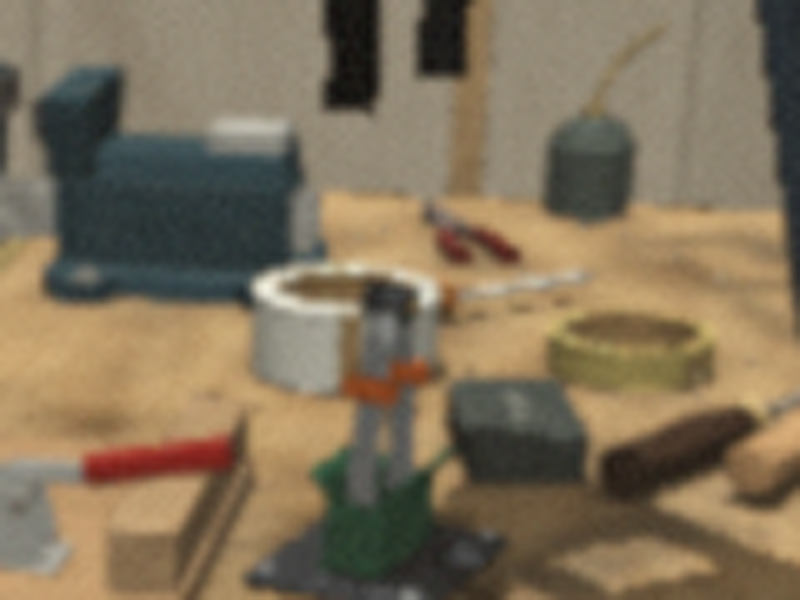

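The head is at about (378,143) and the grips at about (378,157), both within about 1 px of the measured stand pose. Both fingers hang above with the tongs between them. Descending.

Emit:
{"api": "step_arm", "payload": {"deltas": [{"linear": [0,0,0.4]},{"linear": [0,0,1.0]},{"linear": [0,0,1.6]},{"linear": [0,0,2.1]},{"linear": [0,0,2.5]},{"linear": [0,0,2.8]},{"linear": [0,0,2.98]},{"linear": [0,0,2.98]}]}}

```text
$.deltas[0]: bad value
```

Emit:
{"api": "step_arm", "payload": {"deltas": [{"linear": [0,0,0]},{"linear": [0,0,0]},{"linear": [0,0,0]},{"linear": [0,0,0]},{"linear": [0,0,0]},{"linear": [0,0,0]},{"linear": [0,0,0]},{"linear": [0,0,0]}], "claw": 0.47, "newtons": 4}}

```text
$.deltas[0]: bad value
```

Emit:
{"api": "step_arm", "payload": {"deltas": [{"linear": [0,0,0.4],"rotation": [0,0,0]},{"linear": [0,0,1.0],"rotation": [0,0,0]},{"linear": [0,0,1.6],"rotation": [0,0,0]},{"linear": [0,0,2.1],"rotation": [0,0,0]},{"linear": [0,0,2.5],"rotation": [0,0,0]},{"linear": [0,0,2.8],"rotation": [0,0,0]},{"linear": [0,0,2.98],"rotation": [0,0,0]},{"linear": [0,0,2.98],"rotation": [0,0,0]}]}}

```text
clock: 4.03
eef_pos: [0.3888, -0.3153, 0.0902]
tcp_rot: [3.141, -0.001, 2.852]
ft_force: [-0.1, 0.1, 0.4]
opening: 0.999
```

Emit:
{"api": "step_arm", "payload": {"deltas": [{"linear": [0,0,0],"rotation": [0,0,0]},{"linear": [0,0,0],"rotation": [0,0,0]},{"linear": [0,0,0],"rotation": [0,0,0]},{"linear": [0,0,0],"rotation": [0,0,0]},{"linear": [0,0,0],"rotation": [0,0,0]},{"linear": [0,0,0],"rotation": [0,0,0]},{"linear": [0,0,0],"rotation": [0,0,0]},{"linear": [0,0,0],"rotation": [0,0,0]}], "claw": 0.47, "newtons": 4}}

```text
clock: 5.03
eef_pos: [0.3888, -0.3158, 0.0906]
tcp_rot: [-3.141, 0.0, 2.851]
ft_force: [-0.9, -0.2, 0.8]
opening: 0.547
```

Emit:
{"api": "step_arm", "payload": {"deltas": [{"linear": [0,0,-0.1],"rotation": [0,0,0]},{"linear": [0,0,-0.3],"rotation": [0,0,0]},{"linear": [0,0,-0.6],"rotation": [0,0,0]},{"linear": [0,0,-1.0],"rotation": [0,0,0]},{"linear": [0,0,-1.4],"rotation": [0,0,0]},{"linear": [0,0,-1.8],"rotation": [0,0,0]},{"linear": [0,0,-2.1],"rotation": [0,0,0]},{"linear": [0,0,-2.3],"rotation": [0,0,0]}]}}

```text
clock: 6.02
eef_pos: [0.3889, -0.3159, 0.2072]
tcp_rot: [-3.14, 0.002, 2.851]
ft_force: [-0.1, 0.1, -0.4]
opening: 0.55
```

Emit:
{"api": "step_arm", "payload": {"deltas": [{"linear": [0,0,-0.2],"rotation": [0,0,0]},{"linear": [0,0,-0.4],"rotation": [0,0,0]},{"linear": [0,0,-0.5],"rotation": [0,0,0]},{"linear": [0,0,-0.5],"rotation": [0,0,0]}]}}

```text
clock: 6.52
eef_pos: [0.3888, -0.3158, 0.2308]
tcp_rot: [-3.141, 0.0, 2.851]
ft_force: [-0.0, -0.3, -0.6]
opening: 0.549
```

```bash
python3 - <<'E'
from h import *
d=snap('side','side2'); im=cv2.imread('pics/side2.png'); s=arm.get_state(); p=s['eef_pos']; print(p,s['tcp_rot'],s['opening'])
print(proj(d,p),proj(d,p-[0,0,.084]))
cv2.imwrite('pics/c2.png',np.hstack([cv2.resize(im[80:200,330:430],(500,600),interpolation=cv2.INTER_CUBIC),cv2.resize(im[240:310,210:245+35],(300,300),interpolation=cv2.INTER_CUBIC).repeat(1,0) if 0 else np.zeros((600,1,3),np.uint8)]))
rel(p,2.851,[(.40,-.24,.24),(.45,-.1,.24),(.52,.05,.24),(.586,.217,.24)])
E
```

```text
[ 0.38868818 -0.31566107  0.23043889] [ 3.14142589e+00 -2.38442940e-04  2.85139045e+00] 0.5482504327927585
[379.01388003 111.72621219] [377.62445943 139.96222156]
[0.22, 1.51, -0.19]
[0.06, 4.48, -0.19]
[-0.42, 7.76, -0.19]
[-0.73, 11.34, -0.19]
```

View pics/c2.png

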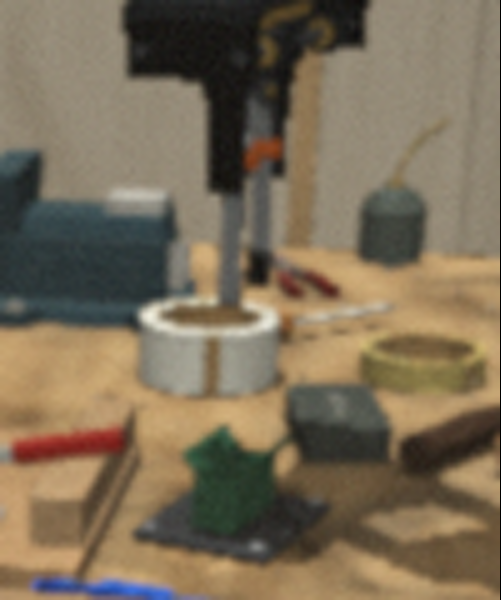

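The tongs hang vertical between the fingers. The tip midpoint is at about (379,139), predicted (378,140), and the stand is empty at about (376,178). Carrying over to the brass bushing.

Emit:
{"api": "step_arm", "payload": {"deltas": [{"linear": [0,0.1,0],"rotation": [0,0,0]},{"linear": [0,0.3,0],"rotation": [0,0,0]},{"linear": [0.05,0.6,0],"rotation": [0,0,0]},{"linear": [0.1,1.0,0],"rotation": [0,0,0]},{"linear": [0.1,1.5,0],"rotation": [0,0,0]},{"linear": [0.1,2.1,0],"rotation": [0,0,0]},{"linear": [0.1,2.8,0],"rotation": [0,0,0]},{"linear": [0.1,3.5,0],"rotation": [0,0,0]}]}}

```text
clock: 7.58
eef_pos: [0.434, -0.1443, 0.2306]
tcp_rot: [3.141, -0.0, 2.852]
ft_force: [0.3, 0.5, -0.4]
opening: 0.546
```

Emit:
{"api": "step_arm", "payload": {"deltas": [{"linear": [0,0.7,0],"rotation": [0,0,0]},{"linear": [-0.05,1.4,0],"rotation": [0,0,0]},{"linear": [-0.1,2.1,0],"rotation": [0,0,0]},{"linear": [-0.2,2.8,0],"rotation": [0,0,0]},{"linear": [-0.3,3.5,0],"rotation": [0,0,0]},{"linear": [-0.4,4.2,0],"rotation": [0,0,0]},{"linear": [-0.5,4.9,0],"rotation": [0,0,0]},{"linear": [-0.6,5.6,0],"rotation": [0,0,0]}]}}

```text
clock: 8.57
eef_pos: [0.5422, 0.1155, 0.2305]
tcp_rot: [-3.141, -0.001, 2.852]
ft_force: [-0.6, -1.2, -0.5]
opening: 0.546
```

Emit:
{"api": "step_arm", "payload": {"deltas": [{"linear": [-0.1,0.7,0],"rotation": [0,0,0]},{"linear": [-0.15,1.2,0],"rotation": [0,0,0]},{"linear": [-0.2,1.6,0],"rotation": [0,0,0]},{"linear": [-0.23,1.9,0],"rotation": [0,0,0]},{"linear": [-0.23,2.1,0],"rotation": [0,0,0]},{"linear": [-0.23,2.2,0],"rotation": [0,0,0]},{"linear": [-0.23,2.24,0],"rotation": [0,0,0]},{"linear": [-0.23,2.24,0],"rotation": [0,0,0]}]}}

```text
clock: 9.57
eef_pos: [0.5859, 0.2167, 0.2305]
tcp_rot: [-3.141, -0.0, 2.851]
ft_force: [0.0, 0.0, -0.5]
opening: 0.552
```

```bash
python3 - <<'E'
from h import *
d=snap('side','side3'); im=cv2.imread('pics/side3.png'); s=arm.get_state(); p=s['eef_pos']; print(p,s['tcp_rot'],s['opening'])
print('tips',proj(d,p-[0,0,.084]),'brass top',proj(d,(.586,.217,.032)))
cv2.imwrite('pics/c3.png',cv2.resize(im[140:320,150:330],(600,600),interpolation=cv2.INTER_CUBIC))
E
```

```text
[0.58589335 0.21663142 0.23056635] [-3.14131126e+00 -1.50857483e-04  2.85084150e+00] 0.5495445894249897
tips [238.09651388 205.0157167 ] brass top [243.42822164 258.09188477]
```

View pics/c3.png

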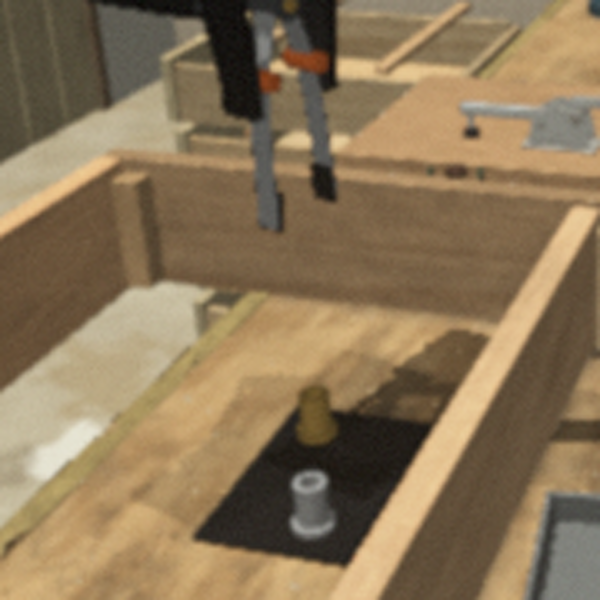

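Tip midpoint is at about (239,204), predicted (238,205), so the tongs sit about 1.5 mm toward -x in the grip. I'll correct for that. Brass top is at (244,258). Lowering to just above it and checking.

Emit:
{"api": "step_arm", "payload": {"deltas": [{"linear": [0,0,0.1],"rotation": [0,0,0]},{"linear": [-0.03,0,0.4],"rotation": [0,0,0]},{"linear": [-0.03,0,0.8],"rotation": [0,0,0]},{"linear": [-0.03,0,1.2],"rotation": [0,0,0]},{"linear": [-0.03,0,1.6],"rotation": [0,0,0]},{"linear": [-0.03,0,1.8],"rotation": [0,0,0]},{"linear": [-0.03,0,1.95],"rotation": [0,0,0]},{"linear": [-0.03,0,1.95],"rotation": [0,0,0]}]}}

```text
clock: 10.62
eef_pos: [0.5872, 0.2166, 0.1326]
tcp_rot: [-3.141, -0.001, 2.851]
ft_force: [-0.1, -0.2, -0.6]
opening: 0.547
```

```bash
python3 - <<'E'
from h import *
d=snap('side','side4'); im=cv2.imread('pics/side4.png'); s=arm.get_state(); p=s['eef_pos']; print(p,s['tcp_rot'],s['opening'])
c,sn=np.cos(-.291),np.sin(-.291)
for j in(-1,1):
  for i in(-7,7):print('tip',j,i,proj(d,(p[0]-sn*j*.0245+c*i/1e3,p[1]+c*j*.0245+sn*i/1e3,p[2]-.084)).round(1))
cv2.imwrite('pics/c4.png',cv2.resize(im[210:300,200:290],(600,600),interpolation=cv2.INTER_CUBIC))
E
```

```text
[0.5876387  0.21672417 0.13318539] [3.14143111e+00 3.68978822e-04 2.85143120e+00] 0.5468213539415
tip -1 -7 [252.9 245.7]
tip -1 7 [247.6 243.9]
tip 1 -7 [235.9 257.2]
tip 1 7 [230.5 255.2]
```

View pics/c4.png

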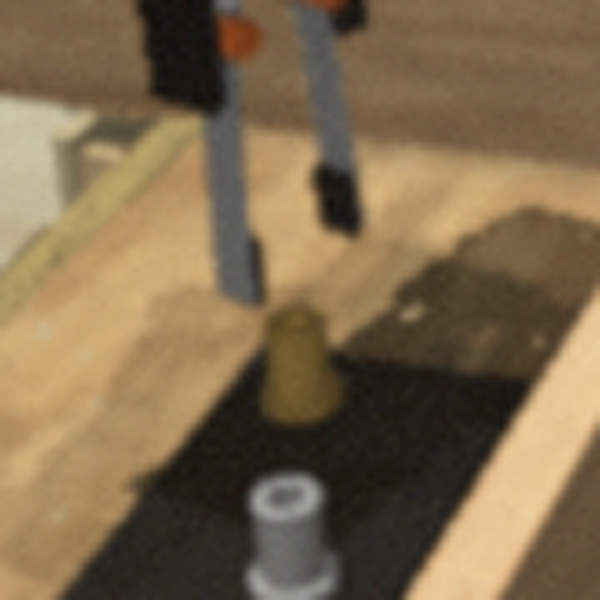

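The tips straddle the brass bushing. Tip midpoint and brass top (about (244.7,258)) show the same +1.3 px bias, so they agree with each other. Lowering with tips about 7.5 mm above the mat, clear of the flange, then squeezing.

Emit:
{"api": "step_arm", "payload": {"deltas": [{"linear": [0,0,0.1],"rotation": [0,0,0]},{"linear": [0,0,0.25],"rotation": [0,0,0]},{"linear": [0,0,0.4],"rotation": [0,0,0]},{"linear": [0,0,0.55],"rotation": [0,0,0]},{"linear": [0,0,0.68],"rotation": [0,0,0]},{"linear": [0,0,0.75],"rotation": [0,0,0]},{"linear": [0,0,0.75],"rotation": [0,0,0]},{"linear": [0,0,0.75],"rotation": [0,0,0]}]}}

```text
clock: 11.68
eef_pos: [0.5876, 0.2167, 0.0958]
tcp_rot: [3.141, 0.0, 2.851]
ft_force: [0.2, -0.4, -0.2]
opening: 0.551
```

```bash
python3 - <<'E'
from h import *
d=snap('side','side5'); im=cv2.imread('pics/side5.png'); s=arm.get_state(); p=s['eef_pos']; print(p,s['ft_force'],s['opening'])
cv2.imwrite('pics/c5.png',cv2.resize(im[220:300,205:285],(600,600),interpolation=cv2.INTER_CUBIC))
E
```

```text
[0.58763845 0.21674215 0.09581981] [-0.44705172  0.03743231 -0.9919858 ] 0.5485060906261652
```

View pics/c5.png

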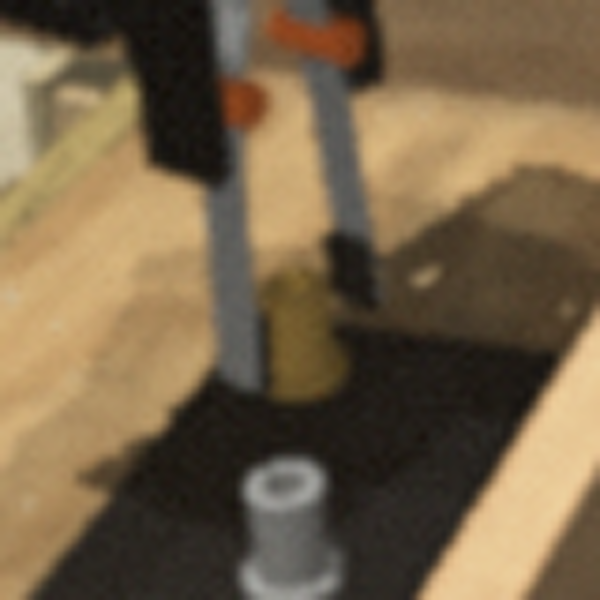

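```bash
python3 - <<'E'
from h import *
d=pickle.load(open('pics/side5.pkl','rb')); p=np.array([.5876,.2167,.0958])
yt=np.array([.287,.958,0]);xt=np.array([.958,-.287,0])
g=lambda X:((proj(d,X)-[205,220]+.5)*7.5-.5).round().astype(int).tolist()
for n,yo,xo,z in(('near outer -x',.0245,-.007,0),('near outer +x',.0245,.007,0),('near inner -x',.018,-.007,0),('far inner -x',-.018,-.007,0),('far inner +x',-.018,.007,0),('far inner -x top',-.018,-.007,.022),('far inner +x top',-.018,.007,.022),('grip near end -x',.018,-.012,.084),('grip near end +x',.018,.012,.084),('grip far -x',-.018,-.012,.084),('grip far +x',-.018,.012,.084)):
    print(n,g(p-[0,0,.084]+yt*yo+xt*xo+[0,0,z]))
b=np.array([.586,.217,.004]);print('brass foot',g(b),'top',g(b+[0,0,.028]),'+-9mm top',g(b+[.009,0,.028]),g(b+[-.009,0,.028]),g(b+[0,.009,.028]),g(b+[0,-.009,.028]),'flange near',g(b+[0,.012,0]),g(b+[-.012,0,0]),g(b+[.012,0,0]))
im=cv2.imread('pics/side5.png')[220:300,205:285]; o=cv2.resize(im,(600,600),interpolation=cv2.INTER_CUBIC)
for q,c in((bush(*b),(255,255,0)),):
    for P in q: cv2.polylines(o,[cv2.convexHull(np.int32([g(x) for x in P]))],True,c,1)
for s in(-1,1):
    P=[g(p-[0,0,.084]+yt*y*s+xt*x+[0,0,z]) for y in(.018,.0245) for x in(-.007,.007) for z in(0,.022)]
    cv2.polylines(o,[cv2.convexHull(np.int32(P))],True,(0,255,0),1)
o=cv2.convertScaleAbs(o,alpha=1.5);cv2.imwrite('pics/c6.png',o)
E
```

```text
near outer -x [249, 407]
near outer +x [209, 391]
near inner -x [266, 394]
far inner -x [358, 328]
far inner +x [319, 313]
far inner -x top [351, 257]
far inner +x top [312, 243]
grip near end -x [250, 114]
grip near end +x [179, 90]
grip far -x [347, 55]
grip far +x [277, 33]
brass foot [301, 379] top [291, 289] +-9mm top [260, 285] [323, 293] [276, 307] [306, 271] flange near [281, 404] [342, 385] [260, 373]
```

View pics/c6.png

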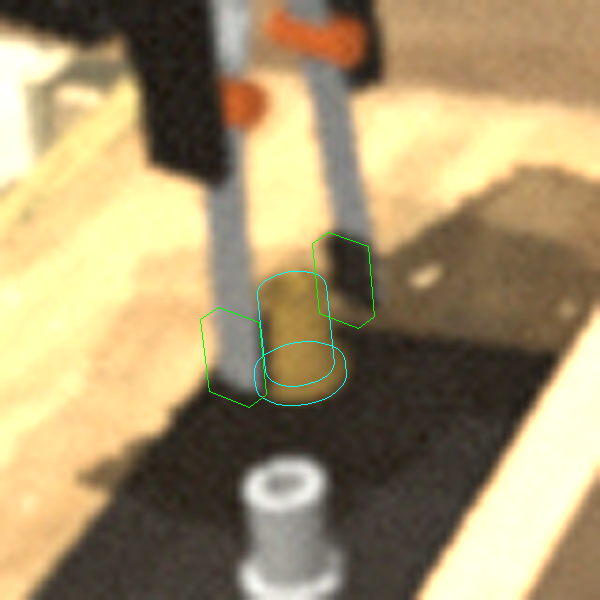

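Overlay: the brass outline fits within about 1 mm. The tip midpoint sits roughly 2-3 mm toward -y of the brass axis, inside the clearance. I'll shift +2 mm along tool y, then close in two force stages.

Emit:
{"api": "step_arm", "payload": {"deltas": [{"linear": [0,0.02,0],"rotation": [0,0,0]},{"linear": [0,0.04,0],"rotation": [0,0,0]},{"linear": [0,0.04,0],"rotation": [0,0,0]}]}}

```text
clock: 12.1
eef_pos: [0.588, 0.2187, 0.0956]
tcp_rot: [3.141, 0.0, 2.852]
ft_force: [-0.4, 0.1, -1.2]
opening: 0.548
```

Emit:
{"api": "step_arm", "payload": {"deltas": [{"linear": [0,0,0],"rotation": [0,0,0]},{"linear": [0,0,0],"rotation": [0,0,0]},{"linear": [0,0,0],"rotation": [0,0,0]},{"linear": [0,0,0],"rotation": [0,0,0]},{"linear": [0,0,0],"rotation": [0,0,0]},{"linear": [0,0,0],"rotation": [0,0,0]}], "claw": 0.62, "newtons": 9}}

```text
clock: 12.85
eef_pos: [0.588, 0.2186, 0.0956]
tcp_rot: [3.142, 0.0, 2.851]
ft_force: [-0.1, 0.2, -1.5]
opening: 0.474
```

Emit:
{"api": "step_arm", "payload": {"deltas": [{"linear": [0,0,0],"rotation": [0,0,0]},{"linear": [0,0,0],"rotation": [0,0,0]},{"linear": [0,0,0],"rotation": [0,0,0]},{"linear": [0,0,0],"rotation": [0,0,0]},{"linear": [0,0,0],"rotation": [0,0,0]},{"linear": [0,0,0],"rotation": [0,0,0]}], "newtons": 22}}

```text
clock: 13.6
eef_pos: [0.588, 0.2186, 0.0956]
tcp_rot: [3.142, 0.0, 2.851]
ft_force: [0.2, 1.6, -0.3]
opening: 0.471
```

Opening 41 mm, so the tips are on the bushing. Lifting.

Emit:
{"api": "step_arm", "payload": {"deltas": [{"linear": [0,0,-0.1],"rotation": [0,0,0]},{"linear": [0,0,-0.3],"rotation": [0,0,0]},{"linear": [0,0,-0.6],"rotation": [0,0,0]},{"linear": [0,0,-1.0],"rotation": [0,0,0]},{"linear": [0,0,-1.4],"rotation": [0,0,0]},{"linear": [0,0,-1.8],"rotation": [0,0,0]},{"linear": [0,0,-2.2],"rotation": [0,0,0]},{"linear": [0,0,-2.5],"rotation": [0,0,0]}]}}

```text
clock: 14.6
eef_pos: [0.5883, 0.2187, 0.2227]
tcp_rot: [3.141, 0.002, 2.852]
ft_force: [-0.2, 0.3, -1.5]
opening: 0.47
```

Emit:
{"api": "step_arm", "payload": {"deltas": [{"linear": [0,0,-0.2],"rotation": [0,0,0]},{"linear": [0,0,-0.3],"rotation": [0,0,0]},{"linear": [0,0,-0.3],"rotation": [0,0,0]}]}}

```text
clock: 14.98
eef_pos: [0.5879, 0.2186, 0.2355]
tcp_rot: [-3.142, -0.0, 2.851]
ft_force: [-0.6, -0.3, -2.0]
opening: 0.472
```

```bash
python3 - <<'E'
from h import *
d=snap('side','side6'); im=cv2.imread('pics/side6.png'); s=arm.get_state(); p=s['eef_pos']; print(p,s['ft_force'],s['opening'])
cv2.imwrite('pics/c7.png',cv2.resize(im[150:310,170:330],(600,600),interpolation=cv2.INTER_CUBIC))
print('brass top pred',proj(d,p+[0,0,-.0956+.032]), 'foot',proj(d,p+[0,0,-.0956+.004]))
rel(p,2.851,[(.50,.05,.235),(.46,-.04,.235),(.431,-.0955,.235)])
E
```

```text
[0.58764749 0.21853433 0.23504871] [-0.59255069 -0.09952958 -1.01658544] 0.47096998162525483
brass top pred [235.47246665 192.91909746] foot [236.93199418 206.87080982]
[0.71, -3.73, 0.0]
[0.96, -5.69, 0.0]
[1.2, -6.92, 0.0]
```

View pics/c7.png

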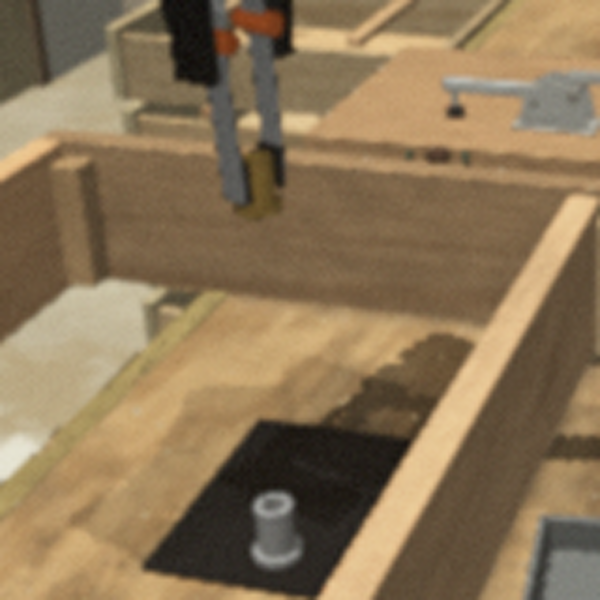

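The brass is held upright between the tips, foot at about (239,206) as predicted. Steel is undisturbed at (243,292). Carrying to the blue tray.

Emit:
{"api": "step_arm", "payload": {"deltas": [{"linear": [0.02,-0.1,0],"rotation": [0,0,0]},{"linear": [0.05,-0.3,0],"rotation": [0,0,0]},{"linear": [0.1,-0.6,0],"rotation": [0,0,0]},{"linear": [0.17,-1.0,0],"rotation": [0,0,0]},{"linear": [0.26,-1.5,0],"rotation": [0,0,0]},{"linear": [0.36,-2.1,0],"rotation": [0,0,0]},{"linear": [0.47,-2.7,0],"rotation": [0,0,0]},{"linear": [0.57,-3.3,0],"rotation": [0,0,0]}]}}

```text
clock: 16.02
eef_pos: [0.5121, 0.0669, 0.2357]
tcp_rot: [-3.141, 0.0, 2.851]
ft_force: [0.9, 0.3, -1.1]
opening: 0.475
```

Emit:
{"api": "step_arm", "payload": {"deltas": [{"linear": [0.1,-0.6,0],"rotation": [0,0,0]},{"linear": [0.2,-1.2,0],"rotation": [0,0,0]},{"linear": [0.3,-1.8,0],"rotation": [0,0,0]},{"linear": [0.4,-2.4,0],"rotation": [0,0,0]},{"linear": [0.5,-2.9,0],"rotation": [0,0,0]},{"linear": [0.6,-3.3,0],"rotation": [0,0,0]},{"linear": [0.6,-3.55,0],"rotation": [0,0,0]},{"linear": [0.6,-3.6,0],"rotation": [0,0,0]}]}}

```text
clock: 17.02
eef_pos: [0.433, -0.0961, 0.2358]
tcp_rot: [3.142, 0.001, 2.85]
ft_force: [0.7, 0.2, -1.2]
opening: 0.468
```

Emit:
{"api": "step_arm", "payload": {"deltas": [{"linear": [0,0,0.2],"rotation": [0,0,0]},{"linear": [0,0,0.5],"rotation": [0,0,0]},{"linear": [0,0,0.9],"rotation": [0,0,0]},{"linear": [0,0,1.3],"rotation": [0,0,0]},{"linear": [0,0,1.7],"rotation": [0,0,0]},{"linear": [0,0,2.1],"rotation": [0,0,0]},{"linear": [0,0,2.3],"rotation": [0,0,0]},{"linear": [0,0,2.4],"rotation": [0,0,0]}]}}

```text
clock: 18.02
eef_pos: [0.4332, -0.0948, 0.1149]
tcp_rot: [3.141, -0.001, 2.852]
ft_force: [-0.0, -0.4, -1.8]
opening: 0.47
```

```bash
python3 - <<'E'
from h import *
d=snap('side','side7'); im=cv2.imread('pics/side7.png'); s=arm.get_state(); p=s['eef_pos']; print(p,s['ft_force'],s['opening'])
u,v=proj(d,p-[0,0,.07]).astype(int); print(u,v,'tray',proj(d,(.431,-.0955,.004)),'foot',proj(d,p-[0,0,.0916]))
e=snap('top','top7'); b=cv2.imread('pics/top7.png'); U,V=proj(e,(.431,-.0955,.02)).astype(int)
f=lambda im,u,v:cv2.resize(im[v-50:v+50,u-33:u+33],(400,600),interpolation=cv2.INTER_CUBIC)
cv2.imwrite('pics/c8.png',np.hstack([f(im,u,v),f(b,U,V)]))
E
```

```text
[ 0.43313014 -0.09486392  0.11475695] [-0.02413943 -0.0953723  -2.11375232] 0.473192860187264
348 198 tray [349.47034365 212.34668031] foot [348.76661277 205.76315897]
```

View pics/c8.png

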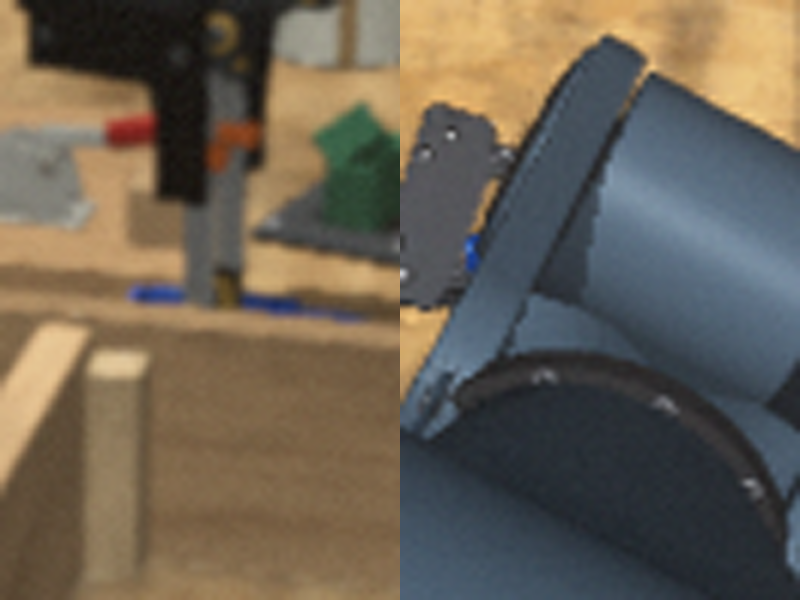

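The brass hangs just above the tray at about (347,196), and the tray is visible behind the rail. Lowering the last 19 mm slowly, watching force.

Emit:
{"api": "step_arm", "payload": {"deltas": [{"linear": [0,0,0.08],"rotation": [0,0,0]},{"linear": [0,0,0.16],"rotation": [0,0,0]},{"linear": [0,0,0.24],"rotation": [0,0,0]},{"linear": [0,0,0.3],"rotation": [0,0,0]},{"linear": [0,0,0.35],"rotation": [0,0,0]},{"linear": [0,0,0.35],"rotation": [0,0,0]},{"linear": [0,0,0.35],"rotation": [0,0,0]}]}}

```text
clock: 19.0
eef_pos: [0.4333, -0.0953, 0.0981]
tcp_rot: [-3.142, 0.0, 2.851]
ft_force: [0.1, -0.8, -1.8]
opening: 0.469
```

Emit:
{"api": "step_arm", "payload": {"deltas": [{"linear": [0,0,0.01],"rotation": [0,0,0]},{"linear": [0,0,0.02],"rotation": [0,0,0]},{"linear": [0,0,0.02],"rotation": [0,0,0]},{"linear": [0,0,0.02],"rotation": [0,0,0]}]}}

```text
clock: 19.5
eef_pos: [0.4332, -0.0952, 0.0971]
tcp_rot: [-3.142, 0.0, 2.851]
ft_force: [0.5, 0.1, -1.8]
opening: 0.469
```

Emit:
{"api": "step_arm", "payload": {"deltas": [{"linear": [0,0,0.01],"rotation": [0,0,0]},{"linear": [0,0,0.02],"rotation": [0,0,0]},{"linear": [0,0,0.02],"rotation": [0,0,0]},{"linear": [0,0,0.02],"rotation": [0,0,0]}]}}

```text
clock: 20.0
eef_pos: [0.4332, -0.0952, 0.096]
tcp_rot: [3.142, -0.0, 2.851]
ft_force: [-0.4, -1.2, -1.5]
opening: 0.471
```

Emit:
{"api": "step_arm", "payload": {"deltas": [{"linear": [0,0,0.01],"rotation": [0,0,0]},{"linear": [0,0,0.01],"rotation": [0,0,0]},{"linear": [0,0,0.01],"rotation": [0,0,0]}]}}

```text
clock: 20.38
eef_pos: [0.4332, -0.0952, 0.0956]
tcp_rot: [-3.142, 0.0, 2.851]
ft_force: [0.1, 0.2, -1.4]
opening: 0.472
```

Emit:
{"api": "step_arm", "payload": {"deltas": [{"linear": [0,0,0.01],"rotation": [0,0,0]},{"linear": [0,0,0.01],"rotation": [0,0,0]},{"linear": [0,0,0.01],"rotation": [0,0,0]}]}}

```text
clock: 20.75
eef_pos: [0.4335, -0.0954, 0.0953]
tcp_rot: [-3.141, 0.001, 2.851]
ft_force: [0.3, -0.5, 4.3]
opening: 0.47
```

Force went from -1.4 to +4.3 N, so the bushing is on the tray floor. Relaxing the tongs.

Emit:
{"api": "step_arm", "payload": {"deltas": [{"linear": [0,0,0],"rotation": [0,0,0]},{"linear": [0,0,0],"rotation": [0,0,0]},{"linear": [0,0,0],"rotation": [0,0,0]},{"linear": [0,0,0],"rotation": [0,0,0]},{"linear": [0,0,0],"rotation": [0,0,0]},{"linear": [0,0,0],"rotation": [0,0,0]},{"linear": [0,0,0],"rotation": [0,0,0]},{"linear": [0,0,0],"rotation": [0,0,0]}], "claw": 0.47, "newtons": 4}}

```text
clock: 21.75
eef_pos: [0.4332, -0.0952, 0.0951]
tcp_rot: [-3.142, 0.0, 2.851]
ft_force: [0.9, 0.0, -0.7]
opening: 0.55
```

Emit:
{"api": "step_arm", "payload": {"deltas": [{"linear": [0,0,-0.05],"rotation": [0,0,0]},{"linear": [0,0,-0.2],"rotation": [0,0,0]},{"linear": [0,0,-0.4],"rotation": [0,0,0]},{"linear": [0,0,-0.7],"rotation": [0,0,0]},{"linear": [0,0,-1.1],"rotation": [0,0,0]},{"linear": [0,0,-1.5],"rotation": [0,0,0]},{"linear": [0,0,-1.9],"rotation": [0,0,0]},{"linear": [0,0,-2.2],"rotation": [0,0,0]}]}}

```text
clock: 22.75
eef_pos: [0.4333, -0.0952, 0.2066]
tcp_rot: [-3.141, 0.002, 2.851]
ft_force: [0.6, 0.1, -0.7]
opening: 0.549
```

```bash
python3 - <<'E'
from h import *
p=arm.get_state()['eef_pos'];print(p)
rel(p,2.851,[(.3888,-.3158,.205)])
E
```

```text
[ 0.43327478 -0.09521019  0.20664655]
[-0.41, -4.48, 0.03]
```

Emit:
{"api": "step_arm", "payload": {"deltas": [{"linear": [0,-0.1,0],"rotation": [0,0,0]},{"linear": [-0.03,-0.4,0],"rotation": [0,0,0]},{"linear": [-0.08,-0.9,0],"rotation": [0,0,0]},{"linear": [-0.14,-1.5,0],"rotation": [0,0,0]},{"linear": [-0.2,-2.2,0],"rotation": [0,0,0]},{"linear": [-0.26,-2.9,0],"rotation": [0,0,0]},{"linear": [-0.32,-3.5,0],"rotation": [0,0,0]},{"linear": [-0.37,-4.0,0],"rotation": [0,0,0]}]}}

```text
clock: 23.75
eef_pos: [0.3925, -0.294, 0.2041]
tcp_rot: [3.141, -0.002, 2.85]
ft_force: [0.2, 0.1, -0.7]
opening: 0.55
```

Emit:
{"api": "step_arm", "payload": {"deltas": [{"linear": [-0.03,-0.3,0],"rotation": [0,0,0]},{"linear": [-0.04,-0.44,0],"rotation": [0,0,0]},{"linear": [-0.04,-0.48,0],"rotation": [0,0,0]},{"linear": [-0.04,-0.48,0],"rotation": [0,0,0]},{"linear": [-0.04,-0.48,0],"rotation": [0,0,0]}]}}

```text
clock: 24.38
eef_pos: [0.3889, -0.315, 0.2051]
tcp_rot: [3.141, -0.0, 2.852]
ft_force: [-0.6, 0.5, -0.5]
opening: 0.552
```

```bash
python3 - <<'E'
from h import *
d=snap('side','side8'); im=cv2.imread('pics/side8.png'); s=arm.get_state(); p=s['eef_pos']; print(p,s['tcp_rot'],s['opening'])
e=snap('top','top8'); b=cv2.imread('pics/top8.png'); U,V=proj(e,(.431,-.0955,.02)).astype(int)
f=lambda im,u,v:cv2.resize(im[v-50:v+50,u-33:u+33],(400,600),interpolation=cv2.INTER_CUBIC)
cv2.imwrite('pics/c9.png',np.hstack([f(im,378,140),f(b,U,V)]))
print('tips pred',(proj(d,p-[0,0,.084])-[345,90]+.5)*6-.5)
print('edge pred',[((proj(d,p-[0,0,.084]+np.array([.287,.958,0])*j+np.array([.958,-.287,0])*i)-[345,90]+.5)*6-.5).round().tolist() for j,i in((.0245,-.007),(.0245,.007),(-.0245,-.007))])
# compare w/ shift in tongs between pic side2 (z .2304) and now: template match
a=cv2.imread('pics/side2.png',0);q=pickle.load(open('pics/side2.pkl','rb'))
du=proj(d,p-[0,0,.084])-proj(q,np.array([.3887,-.3157,.2304])-[0,0,.084]);print('expected shift',du)
t=a[118:146,372:386]; bb=cv2.imread('pics/side8.png',0)
r=cv2.matchTemplate(bb[108:170,360:400],t,cv2.TM_CCOEFF_NORMED);_,mx,_,ml=cv2.minMaxLoc(r);print('obs shift',ml[0]+360-372,ml[1]+108-118,mx)
E
```

```text
[ 0.38890055 -0.31505522  0.20512069] [ 3.14143726e+00 -1.38991776e-04  2.85241586e+00] 0.5501318318000459
tips pred [195.26451338 351.74998485]
edge pred [[189.0, 365.0], [162.0, 362.0], [227.0, 342.0]]
expected shift [-0.4939192   8.23681059]
obs shift -1 10 0.6367074847221375
```

View pics/c9.png

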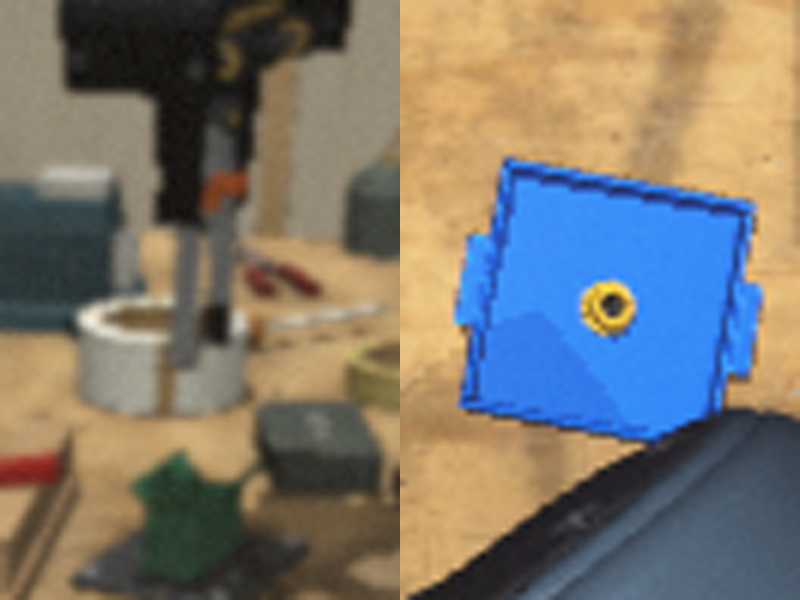

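Picture: the brass stands upright in the middle of the blue tray at top-view pixel about (358,224). The tongs hang over the stand. To check whether they moved in the grip, I'll return to the exact pose of picture side2 and compare the images numerically.

Emit:
{"api": "step_arm", "payload": {"deltas": [{"linear": [0,-0.01,-0.2],"rotation": [0,0,0]},{"linear": [0,-0.02,-0.4],"rotation": [0,0,0]},{"linear": [0,-0.02,-0.5],"rotation": [0,0,0]},{"linear": [0,-0.02,-0.51],"rotation": [0,0,0]},{"linear": [0,-0.02,-0.51],"rotation": [0,0,0]},{"linear": [0,-0.02,-0.51],"rotation": [0,0,0]}]}}

```text
clock: 25.22
eef_pos: [0.3883, -0.3165, 0.2303]
tcp_rot: [3.141, -0.001, 2.851]
ft_force: [0.7, -0.2, -0.9]
opening: 0.552
```

```bash
python3 - <<'E'
from h import *
d=snap('side','side9'); s=arm.get_state(); p=s['eef_pos']; print(p,s['tcp_rot'],s['opening'])
q=pickle.load(open('pics/side2.pkl','rb'))
a=cv2.cvtColor(q['color'],cv2.COLOR_RGB2GRAY).astype(np.float32);b=cv2.cvtColor(d['color'],cv2.COLOR_RGB2GRAY).astype(np.float32)
def sh(x0,y0,w,h):
    A=a[y0:y0+h,x0:x0+w]; best=[]
    for dx in np.arange(-3,3.01,.25):
        for dy in np.arange(-3,3.01,.25):
            B=cv2.getRectSubPix(b,(w,h),(x0+(w-1)/2+dx,y0+(h-1)/2+dy)); best.append((np.abs(A-B).mean(),dx,dy))
    return min(best)
print('bg',sh(395,165,25,25),'fingers',sh(365,85,30,25),'near tip',sh(371,125,11,20),'far tip',sh(378,118,9,22),'both',sh(370,120,18,26))
# arm axis columns: light steel rows
for r in(125,130,135): print(r,'old',a[r,370:388].astype(int).tolist(),'\n   new',b[r,370:388].astype(int).tolist())
for c in(374,375,376,377): print('col',c,a[132:148,c].astype(int).tolist(),b[132:148,c].astype(int).tolist())
E
```

```text
[ 0.38832491 -0.31650819  0.23024288] [ 3.14113138e+00 -6.35200589e-04  2.85135859e+00] 0.5512860262551945
bg (np.float32(2.3824), np.float64(0.0), np.float64(0.0)) fingers (np.float32(4.5009165), np.float64(0.25), np.float64(0.25)) near tip (np.float32(10.040909), np.float64(0.0), np.float64(0.0)) far tip (np.float32(7.959596), np.float64(0.0), np.float64(1.75)) both (np.float32(7.4209404), np.float64(0.0), np.float64(0.0))
125 old [135, 141, 137, 135, 113, 96, 90, 88, 101, 118, 106, 91, 86, 97, 124, 142, 141, 128] 
   new [140, 140, 140, 137, 109, 95, 92, 87, 89, 117, 109, 94, 85, 97, 128, 138, 140, 128]
130 old [177, 178, 170, 140, 110, 93, 89, 98, 112, 91, 58, 52, 56, 70, 103, 139, 151, 155] 
   new [177, 178, 172, 152, 113, 93, 91, 97, 118, 120, 98, 89, 88, 95, 112, 138, 149, 153]
135 old [149, 150, 146, 124, 102, 93, 89, 90, 89, 62, 34, 28, 24, 62, 109, 101, 82, 82] 
   new [146, 150, 143, 122, 100, 90, 92, 103, 114, 82, 40, 22, 36, 70, 111, 102, 78, 78]
col 374 [111, 105, 104, 102, 96, 102, 96, 95, 89, 86, 92, 100, 112, 155, 186, 159] [109, 109, 104, 100, 99, 98, 102, 107, 108, 95, 77, 89, 110, 153, 187, 158]
col 375 [89, 94, 88, 93, 91, 92, 90, 84, 76, 80, 92, 96, 115, 162, 200, 166] [93, 93, 92, 90, 92, 93, 92, 94, 90, 90, 78, 80, 109, 163, 197, 168]
col 376 [95, 92, 91, 89, 88, 87, 87, 85, 78, 80, 92, 94, 117, 169, 196, 165] [88, 91, 92, 92, 91, 89, 90, 89, 83, 83, 79, 80, 118, 171, 198, 166]
col 377 [108, 105, 96, 90, 91, 92, 87, 90, 90, 89, 89, 92, 116, 168, 199, 169] [98, 106, 107, 103, 89, 89, 82, 88, 90, 82, 75, 77, 113, 168, 201, 168]
```

No sideways shift of the tongs. They sit perhaps 3-5 mm lower in the grip than at pick-up, so floor contact should come a little earlier. Inserting in stages with force checks.

Emit:
{"api": "step_arm", "payload": {"deltas": [{"linear": [0,0,0.2],"rotation": [0,0,0]},{"linear": [0,0,0.5],"rotation": [0,0,0]},{"linear": [0,0,0.8],"rotation": [0,0,0]},{"linear": [0,0,1.1],"rotation": [0,0,0]},{"linear": [0,0,1.4],"rotation": [0,0,0]},{"linear": [0,0,1.6],"rotation": [0,0,0]},{"linear": [0,0,1.7],"rotation": [0,0,0]},{"linear": [0,0,1.7],"rotation": [0,0,0]}]}}

```text
clock: 26.28
eef_pos: [0.3884, -0.3166, 0.1453]
tcp_rot: [3.141, -0.0, 2.851]
ft_force: [-0.3, 0.5, -0.5]
opening: 0.547
```

Emit:
{"api": "step_arm", "payload": {"deltas": [{"linear": [0,0,0.05],"rotation": [0,0,0]},{"linear": [0,0,0.1],"rotation": [0,0,0]},{"linear": [0,0,0.15],"rotation": [0,0,0]},{"linear": [0,0,0.2],"rotation": [0,0,0]},{"linear": [0,0,0.25],"rotation": [0,0,0]},{"linear": [0,0,0.3],"rotation": [0,0,0]},{"linear": [0,0,0.35],"rotation": [0,0,0]},{"linear": [0,0,0.4],"rotation": [0,0,0]}]}}

```text
clock: 27.28
eef_pos: [0.3885, -0.3167, 0.1254]
tcp_rot: [-3.142, 0.0, 2.851]
ft_force: [0.3, -0.5, -1.0]
opening: 0.55
```

Emit:
{"api": "step_arm", "payload": {"deltas": [{"linear": [0,0.015,0],"rotation": [0,0,0]},{"linear": [0,0.015,0.05],"rotation": [0,0,0]},{"linear": [0,0.015,0.1],"rotation": [0,0,0]},{"linear": [0,0.015,0.15],"rotation": [0,0,0]},{"linear": [0,0.015,0.2],"rotation": [0,0,0]},{"linear": [0,0.015,0.25],"rotation": [0,0,0]}]}}

```text
clock: 28.02
eef_pos: [0.3887, -0.316, 0.1128]
tcp_rot: [3.142, -0.0, 2.851]
ft_force: [-0.6, 0.1, -1.0]
opening: 0.551
```

Emit:
{"api": "step_arm", "payload": {"deltas": [{"linear": [0,0,0.05],"rotation": [0,0,0]},{"linear": [0,0,0.1],"rotation": [0,0,0]},{"linear": [0,0,0.15],"rotation": [0,0,0]},{"linear": [0,0,0.2],"rotation": [0,0,0]},{"linear": [0,0,0.2],"rotation": [0,0,0]}]}}

```text
clock: 28.65
eef_pos: [0.3886, -0.3159, 0.1028]
tcp_rot: [3.141, -0.0, 2.851]
ft_force: [-0.2, 0.4, -1.8]
opening: 0.556
```

Emit:
{"api": "step_arm", "payload": {"deltas": [{"linear": [0,0,0.04],"rotation": [0,0,0]},{"linear": [0,0,0.08],"rotation": [0,0,0]},{"linear": [0,0,0.12],"rotation": [0,0,0]},{"linear": [0,0,0.12],"rotation": [0,0,0]}]}}

```text
clock: 29.15
eef_pos: [0.3886, -0.3159, 0.0969]
tcp_rot: [3.141, -0.0, 2.851]
ft_force: [0.7, 0.1, -0.3]
opening: 0.552
```

Emit:
{"api": "step_arm", "payload": {"deltas": [{"linear": [0,0,0.02],"rotation": [0,0,0]},{"linear": [0,0,0.04],"rotation": [0,0,0]},{"linear": [0,0,0.04],"rotation": [0,0,0]}]}}

```text
clock: 29.52
eef_pos: [0.3891, -0.3166, 0.0955]
tcp_rot: [-3.141, 0.001, 2.851]
ft_force: [0.3, -0.3, 3.7]
opening: 0.546
```

Emit:
{"api": "step_arm", "payload": {"deltas": [{"linear": [0,0,0.02],"rotation": [0,0,0]},{"linear": [0,0,0.04],"rotation": [0,0,0]},{"linear": [0,0,0.04],"rotation": [0,0,0]}]}}

```text
clock: 29.9
eef_pos: [0.3891, -0.3166, 0.0934]
tcp_rot: [-3.14, 0.001, 2.851]
ft_force: [-0.5, -1.4, 4.8]
opening: 0.542
```

Floor contact at TCP z of about 0.0955 (+3.7 N), as predicted. Releasing and retreating straight up.

Emit:
{"api": "step_arm", "payload": {"deltas": [{"linear": [0,0,0],"rotation": [0,0,0]},{"linear": [0,0,0],"rotation": [0,0,0]},{"linear": [0,0,0],"rotation": [0,0,0]},{"linear": [0,0,0],"rotation": [0,0,0]},{"linear": [0,0,0],"rotation": [0,0,0]},{"linear": [0,0,0],"rotation": [0,0,0]},{"linear": [0,0,0],"rotation": [0,0,0]},{"linear": [0,0,0],"rotation": [0,0,0]}], "claw": 0}}

```text
clock: 30.9
eef_pos: [0.3887, -0.316, 0.0931]
tcp_rot: [3.142, 0.0, 2.851]
ft_force: [-0.3, -0.1, 0.4]
opening: 0.997
```

Emit:
{"api": "step_arm", "payload": {"deltas": [{"linear": [0,0,-0.2],"rotation": [0,0,0]},{"linear": [0,0,-0.5],"rotation": [0,0,0]},{"linear": [0,0,-0.9],"rotation": [0,0,0]},{"linear": [0,0,-1.4],"rotation": [0,0,0]},{"linear": [0,0,-1.9],"rotation": [0,0,0]},{"linear": [0,0,-2.4],"rotation": [0,0,0]},{"linear": [0,0,-2.8],"rotation": [0,0,0]},{"linear": [0,0,-3.0],"rotation": [0,0,0]}]}}

```text
clock: 31.9
eef_pos: [0.389, -0.3163, 0.2452]
tcp_rot: [-3.14, 0.003, 2.851]
ft_force: [-0.3, 0.1, -0.2]
opening: 1.0
```

```bash
python3 - <<'E'
from h import *
S=snap('side','side10');T=snap('top','top10');s=arm.get_state();print(s['eef_pos'],s['opening'],s['ft_force'])
a=pickle.load(open('pics/side0.pkl','rb'));a1=pickle.load(open('pics/side1.pkl','rb'))
df=lambda A,B,x,y,w,h:np.abs(A['color'][y:y+h,x:x+w].astype(int)-B['color'][y:y+h,x:x+w]).mean().round(2)
print('tongs vs side1',df(S,a1,368,138,22,45),'bg',df(S,a1,330,150,20,30),'steel',df(S,a1,232,278,25,28),'brass old place',df(S,a1,235,250,20,25))
g=lambda d:cv2.cvtColor(d['color'],cv2.COLOR_RGB2GRAY)
for n,(x,y,w,h) in dict(tongs=(368,138,22,30),steel=(232,278,25,28)).items():
    r=cv2.matchTemplate(g(S)[y-6:y+h+6,x-6:x+w+6],g(a1)[y:y+h,x:x+w],cv2.TM_CCOEFF_NORMED);print(n,cv2.minMaxLoc(r)[1],np.array(cv2.minMaxLoc(r)[3])-6)
c=T['color'].astype(int);m=(c[:,:,0]-c[:,:,2]>45).astype(np.uint8);m[:205]=0;m[245:]=0;m[:,:340]=0;m[:,380:]=0
ys,xs=np.nonzero(m);print('brass px',len(xs),xs.mean(),ys.mean(), atz(T,xs.mean(),ys.mean(),.018))
u=edgefit(T,lambda x,y:bush(x,y,.004),(.432,-.0955),(.003,.003),(335,200,50,50));print(u)
E
```

```text
[ 0.38908211 -0.31639315  0.2445835 ] 0.999240675426227 [ 0.24099819 -0.16481471 -0.48680959]
tongs vs side1 3.14 bg 1.95 steel 2.25 brass old place 15.77
tongs 0.9906781315803528 [0 0]
steel 0.9968577027320862 [0 0]
brass px 88 361.4886363636364 230.61363636363637 [ 0.41250962 -0.10576369  0.018     ]
(array([ 0.43028505, -0.09689805]), np.float64(-4.141072587196299))
```

```bash
python3 - <<'E'
from rig import arm
s=arm.get_state();print(s['clock'],abs(s['qd']).max());print(arm.hand_in())
E
```

```text
32.0 0.030401525874824354
the job is handed in; nothing more can be done
None
```

I took the tongs from the stand, gripped the brass bushing with them, lowered it onto the blue tray's floor and released it. The tongs are back in their stand, let go, and I handed the job in at about 32 s.

**Lowering:** the vertical force changed from −1.4 to +4.3 N when the brass touched the tray floor, before I let go.

**Last checks:**
- **Tongs:** the side view over the stand matches the view before pick-up (correlation 0.99, no shift).
- **Steel bushing:** it has not moved (correlation 0.997, no shift).
- **Brass bushing:** a model fit in the top view puts it at (0.430, −0.097), within about 2 mm of the tray centre. An earlier picture showed it upright.

**Disagreements:**
- A colour-mask check put the brass about 20 mm from the model fit. I think other pixels got into the mask, but I did not resolve it, because I had already viewed all 12 pictures allowed.
- The brass and steel measured about 88 mm apart, where the text says about 70 mm.
- The tongs slipped about 5 mm down in the grip during the carry. They met the stand floor that much earlier, at +3.7 N.

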